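Stir the potatoes and hang up the spurtle

TASK

Draw the spurtle (the plain round stirring stick with the thick turned handle) straight up out of its hole in the utensil block and stir the potatoes in the pan with it until every one of them has shifted clearly from its place, at least half a potato's width. Then hang the spurtle upright by the shoulder of its handle in the empty fork of the drip rail, seated behind the fork's turned-up lips. Keep all the potatoes in the pan and the fingers off them, and leave the other utensils and everything else standing or hanging where it is.

Things in the scene. Friction and masses are not known exactly. Their poses are not given: they have to be found in the camera images.
- spurtle: stirring stick of pale wood, 200 mm long: a straight round shaft 16 mm thick and 135 mm long and, on top of it, a straight round handle 28 mm thick and 65 mm long with a flat shoulder beneath and two thin dark rings. About 60 g. It stands upright, foot down, with 68 mm of the shaft in one of the block's three holes. Origin: centre of the foot; z runs up the stick to the handle's end
- spurtle_shoulder (a point): centre of the flat shoulder under the spurtle's handle, 135 mm above its foot
- block: wooden utensil block, 76 x 200 mm and 80 mm high, fixed. Three round holes 20 mm wide and 68 mm deep (floor 12 mm above the worktop) in a row along its y axis at y = -62, 0 and +62 mm; the spurtle, a wooden spoon and a whisk stand in them in any order. Origin: centre of the underside
- spoon: wooden spoon standing bowl up in a hole of the block, shaft 17 mm, bowl 40 mm wide, top 188 mm above its foot. Origin: centre of its foot, 12 mm above the worktop; z up
- whisk: steel balloon whisk standing wires up in a hole of the block, handle 17 mm, balloon 41 mm wide, top 192 mm above its foot. Origin: centre of its foot; z up
- pan: steel pan, fixed, on the 6 mm thick dark glass hob: 206 mm over the rim, 55 mm high, inner floor 6 mm above its underside and flat to about 84 mm from the middle; black straight handle toward its own -x, reaching 255 mm from the middle at about 58 mm above its underside. Origin: centre of the underside, 6 mm above the worktop
- potato0: small whole potato, squat and round, 34 mm across and 28 mm high, about 20 g, loose in the pan. Origin: centre of the face it stands on at the start
- potato1: small whole potato, squat and round, 34 mm across and 28 mm high, about 20 g, loose in the pan. Origin: centre of the face it stands on at the start
- potato2: small whole potato, squat and round, 34 mm across and 28 mm high, about 20 g, loose in the pan. Origin: centre of the face it stands on at the start
- potato3: small whole potato, squat and round, 34 mm across and 28 mm high, about 20 g, loose in the pan. Origin: centre of the face it stands on at the start
- potato4: small whole potato, squat and round, 34 mm across and 28 mm high, about 20 g, loose in the pan. Origin: centre of the face it stands on at the start
- rail: steel drip rail, fixed: tray 95 x 220 mm, 12 mm high, with a 10 mm bar along its y axis on two posts at its back (x = +36 mm, y = -104 and +104 mm), 157 mm high. Three forks sit on the bar at y = -62, 0 and +62 mm and point to the rail's -x; a skimmer and a masher hang in two of them. Origin: centre of the tray's underside
- fork_free: the empty fork: level steel plate 44 mm wide, top 155 mm above the worktop, with a 20 mm notch open to its own -x. Origin: the seat, where the stick's axis belongs, on the top; a V stops the shaft just behind it. The notch is straight from x = -29 mm and flares out to x = -37 mm; lips on both prongs stand 4 mm high at x = -25 to -29 mm: come in 5 mm or more above the plate, set down behind them
- skimmer: skimmer (steel shaft 12 mm, round plate 45 mm wide at the bottom) hanging in another fork by the shoulder of its wooden handle, 26 mm thick and 62 mm high. Origin: centre of the shoulder, on the fork's top; z up
- masher: masher (steel shaft 12 mm, plate 44 mm square at the bottom) hanging in the third fork in the same way; handle 26 mm thick and 62 mm high. Origin: centre of the shoulder, on the fork's top; z up
- oil: green glass oil bottle, loose, 62 mm thick, 225 mm high. Origin: centre of the underside
- mill: dark wooden pepper mill, loose, 54 mm thick, 185 mm high. Origin: centre of the underside
- jar: white ceramic jar with steel lid, loose, 70 mm thick, 150 mm high. Origin: centre of the underside
- can: food can with paper label, loose, 72 mm thick, 105 mm high. Origin: centre of the underside
There are look-alikes about, which are no part of the job. Leave any purple or turquoise look-alike of the potato4 alone. What is shaped like the potato0 but pink is not meant.

How it is judged:
On the way, in this order (a step that is already met when the one before it is completed fails the run):
1. the spurtle is drawn right out of the block, its foot above the block's top (z of spurtle in the frame of block above 0.083 m), for 0.1 s.
2. with the spurtle's foot down in the pan, every potato lies at least 15 mm from where it lay at the start (horizontal distance between spurtle and pan below 0.095 m and z of spurtle in the frame of pan below 0.035 m and distance of each of potato0, potato1, potato2, potato3, potato4 from where it was at the start of the episode above 0.015 m and horizontal distance between each of potato0, potato1, potato2, potato3, potato4 and pan below 0.092 m and z of each of potato0, potato1, potato2, potato3, potato4 in the frame of pan below 0.05 m), for 0.1 s.
At the end, for the whole second after the job is handed in: The spurtle hangs released, at rest and upright (0.12 rad) in the empty fork: middle of its shoulder within 6 mm of the notch's middle line, at most 8 mm behind and 22 mm in front of the seat, -4 to +5 mm from the fork's top. All five potatoes are in the pan (x of spurtle_shoulder in the frame of fork_free between -0.022 and 0.008 m and y of spurtle_shoulder in the frame of fork_free between -0.006 and 0.006 m and z of spurtle_shoulder in the frame of fork_free between -0.004 and 0.005 m and angle between spurtle's own z axis and vertical below 0.12 rad and linear speed of spurtle below 0.03 m/s and horizontal distance between each of potato0, potato1, potato2, potato3, potato4 and pan below 0.092 m and z of each of potato0, potato1, potato2, potato3, potato4 in the frame of pan below 0.05 m); the robot touches nothing.
It fails at once if another utensil or a loose thing on the worktop is shifted by more than 25 mm or tipped by more than 0.35 rad (distance of any of oil, mill, jar, can, spoon, whisk, skimmer, masher from where it was at the start of the episode above 0.025 m or angle between any of oil, mill, jar, can, spoon, whisk, skimmer, masher's own z axis and vertical above 0.35 rad).
It fails at once if the fingers touch a potato (contact force between the fingers and potato0 above 0.3 N or contact force between the fingers and potato1 above 0.3 N or contact force between the fingers and potato2 above 0.3 N or contact force between the fingers and potato3 above 0.3 N or contact force between the fingers and potato4 above 0.3 N).
It also fails if it takes over 61 s, if anything falls off the work surface, if the arm or the gripper's body presses on something with over 40 N, if the wrist force passes 120 N, or if a joint passes its speed limit or range.

ROBOT

A 6-joint arm with a two-finger parallel gripper is mounted at the origin on the work surface. World frame = base frame: x ahead of the robot, y to its left, z up, the work surface at z = 0. Lengths are in m, angles in rad, forces in N, time in s.
With the tool pointing down it reaches from about 0.275 to 0.85 m from the base axis. Payload 19 kg.
Tool frame: the origin (TCP) lies on the centre line of the jaws, within the pads' length; the fingertips stand 19 mm ahead of it and the grasp point (between the pads) is the TCP; z points along the fingers, y is the line along which they close (so a half turn about z gives the same grasp; the last joint's range is limited). The gripper opens to 85 mm and grips with 20 to 120 N. Pads are 22 mm wide; open, the fingers measure 114 mm over their backs; the gripper's body (76 mm by 85 mm) begins 54 mm behind the grasp point. The pads swing forward as they close: fully open they stand 13 mm farther back than shut.
Start: joints at [1.11, 0.15, 1.437, -0, 1.554, -0.134], TCP at [0.185, 0.545, 0.25] pointing down, gripper open.
Joint ranges: [-2.8, 2.8], [-0.68, 2.1], [0.12, 2.68], [-1.39, 4.53], [0.16, 2.79], [-2.81, 2.81]. Speed limits (rad/s): [1.89, 1.89, 2.22, 3.01, 3.01, 3.01].

INTERFACE

Orientations are given as [roll, pitch, yaw] about the fixed x, y, z axes, in that order (R = Rz(yaw) Ry(pitch) Rx(roll)).
In Python, from rig import manip, eyes gives the robot as it stands.
- The arm moves only by the tool jog_arm, never from a script. Its argument "series" is a list of rows, each a list of 7 numbers: the turn, a rotation vector about the world's x, y, z in degrees, then the shift along the world's x, y, z in mm, then the finger opening in mm, from 0 to 85.4. In form: [[ax, ay, az, tx, ty, tz, fingers], ...]. A call has 1 to 5 rows; each row shifts and turns the commanded pose from where the row before left it; what a row does not reach is not made up. A row lasts 1/12 s, in which the tool goes at most 41.7 mm and 7.16 degrees, less where a joint would pass 70% of its speed; a pose out of reach is approached as far as the arm can. A call is refused whole if a number of a shift passes 41.7 or a number of a turn 7.16, either way. A call with a gripper value outside its range is refused whole. The fingers move at their own pace and stop on an object; "newtons" is the grip in N (left out, the last holds). Time passes only in rows, so rows that do not move let the fingers close. It gives the time, the measured TCP pose, the force, the opening and the grip force at its end, in the units of the state.
- manip.get_state(): the state, without advancing time (a new reading comes with each control period).
- eyes.get_image(name): name is "side" or "top" or "wrist"; returns (picture, depth): 420x560x3 uint8, red, green, blue; 420x560 float32, m along the optical axis (not along the pixel's ray), 0 where there is no reading.
- eyes.camera_info(name): a dict with "fx", "fy", "cx", "cy" (pixels), "rvec" (rotation vector, rad) and "tvec" (3), from world to camera coordinates, as OpenCV has them. Camera axes: x right, y down, z forward; pixel columns grow to the right and rows downward; lengths in m; the calibration is good to about 2 mm. A picture is of the moment at which its call begins: read the wrist's pose just before it. camera_info takes no time and is no camera call; for the wrist camera it gives the pose at the moment of the call.
- manip.sign_off(): hands the job in; it is judged then, once.
The state is a dict: "time_s": time; "joints": joint angles; "joint_vel": joint speeds; "joint_efforts": joint torques, N m; "ee_pos": TCP position; "ee_rot": TCP orientation; "force": force on the tool from outside, world axes, zero at the start; "moment": the same for the moment, N m; "finger_gap": finger opening in m; "grip_force": force on a finger pad.
Only numpy, scipy, OpenCV 4.12 (cv2) and the standard library are available. Lean on these libraries where they do the work, as an engineer would, in place of code of your own. Each camera call takes 0.05 s, during which the arm holds its last target. There are 200 camera calls.

## Working session

There is one attempt and no reset: what is moved stays moved. The work goes in short steps, Python scripts to look and compute and a tool call to move; the robot and the scene stay as the last step left them, time stands still between calls to the robot, and variables do not carry over. Pictures are saved under pics/ and viewed, at most 10 in all, crops included, and the job is handed in when it is done.

Besides the shell and the picture viewer there is one more tool, called after "Call:" in YAML: its name, and indented under it one key for each argument. jog_arm: Moves the arm, as the interface text tells. Its arguments: {"type":"object","properties":{"series":{"type":"array"},"newtons":{"type":"number"}},"required":["series"]}

```bash
ls; mkdir -p pics
cat > h.py <<'E'
from rig import manip, eyes
import numpy as np, cv2
def cloud(n):
    c=eyes.camera_info(n); p,d=eyes.get_image(n)
    R,_=cv2.Rodrigues(np.array(c['rvec'],float)); t=np.array(c['tvec'],float).reshape(3)
    v,u=np.mgrid[:d.shape[0],:d.shape[1]]
    P=np.stack([(u-c['cx'])/c['fx']*d,(v-c['cy'])/c['fy']*d,d],-1)
    W=(P-t)@R
    W[d==0]=np.nan
    return p,d,W
E
python3 - <<'E'
from h import *
for n in ('top','side'):
    p,d,W=cloud(n); np.savez('%s0.npz'%n,p=p,d=d,W=W)
    cv2.imwrite('pics/%s0.png'%n,cv2.cvtColor(p,cv2.COLOR_RGB2BGR))
    print(n,-cv2.Rodrigues(np.array(eyes.camera_info(n)['rvec'],float))[0].T@np.array(eyes.camera_info(n)['tvec'],float).reshape(3), (d==0).mean())
print(manip.get_state())
E
```

```text
pics
top [ 0.45676288 -0.02222673  1.45972536] 0.0037414965986394557
side [0.41497849 0.63682045 0.76014811] 0.003979591836734694
{'time_s': 0.1, 'joints': array([ 1.11000322e+00,  1.50952274e-01,  1.43794710e+00, -2.11540469e-05,
        1.55380316e+00, -1.33998961e-01]), 'joint_vel': array([-0.00100178, -0.00060006, -0.00147639, -0.0012018 ,  0.00050986,
       -0.00096616]), 'joint_efforts': array([ 4.49571584e-03, -7.14371467e+01, -5.71793568e+01, -3.34942488e-04,
        7.35000533e-03, -6.93902621e-05]), 'ee_pos': array([0.18451544, 0.54438184, 0.24973644]), 'ee_rot': array([-3.14048990e+00, -1.27316872e-04,  2.81479881e+00]), 'force': array([-1.10479256, -0.22258812,  0.35428612]), 'moment': array([-0.03588258,  0.00111022, -0.05250195]), 'grip_force': 0.0, 'finger_gap': 0.08548558963277848}
```

View pics/top0.png

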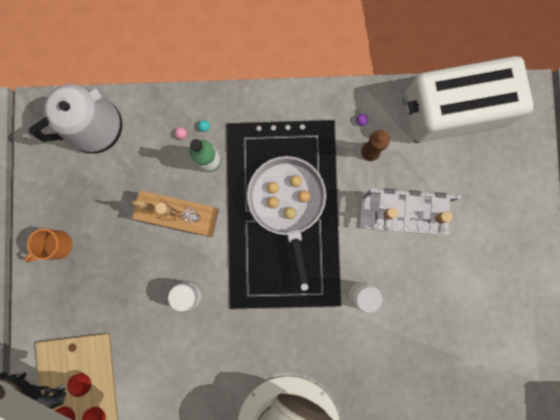

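View pics/side0.png

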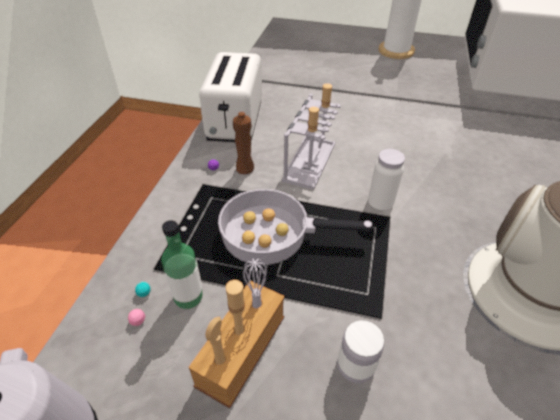

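The top view shows the block at (175,213) with spoon (140,203), spurtle handle (161,208) and whisk (190,215). The pan is at (287,195) with five yellow-brown potatoes, and the rail is at (408,212) with hung handles at (392,213) and (446,216). The side view shows the thick-handled spurtle at (235,295) in the middle hole, with the spoon at (215,335) and the whisk at (256,275). The pink, turquoise and purple balls are outside the pan.

Run:
```python
from h import *
T=np.load('top0.npz');S=np.load('side0.npz')
def fit_circle(P):
    A=np.c_[2*P[:,:2],np.ones(len(P))]; s=np.linalg.lstsq(A,(P[:,:2]**2).sum(1),rcond=None)[0]
    return s[:2],np.sqrt(s[2]+s[:2]@s[:2])
def med(name,W,m): print(name,m.sum(),np.nanmedian(W[m],0).round(4),np.nanmin(W[m],0).round(3),np.nanmax(W[m],0).round(3))
W=T['W'];hsv=cv2.cvtColor(T['p'],cv2.COLOR_RGB2HSV)
WS=S['W'];hS=cv2.cvtColor(S['p'],cv2.COLOR_RGB2HSV)
for nm,w in(('top',W),('side',WS)):
    x,y,z=w[...,0],w[...,1],w[...,2]
    print(nm,'table z',np.nanmedian(z[(abs(z)<.02)]))
    bx=(x>.3)&(x<.6)&(y>.12)&(y<.40)
    med('blocktop',w,bx&(z>.07)&(z<.086))
    m=bx&(z>.07)&(z<.086)
    print(cv2.minAreaRect((w[m][:,:2]*1000).astype(np.float32)))
    for zz in (.15,.16,.17,.18,.19,.2):
        n,l,st,c=cv2.connectedComponentsWithStats((bx&(z>zz)&(z<zz+.03)).astype(np.uint8))
        for i in range(1,n):
            if st[i,4]>15: print(zz,c[i].round(),st[i,4],np.median(w[l==i],0).round(4),np.ptp(w[l==i],axis=0).round(3))
    pn=(z>.052)&(z<.066)&(np.hypot(x-.5,y)<.2)
    hh=hsv if nm=='top' else hS
    yel=(hh[...,1]>90)&(hh[...,0]<30)&(hh[...,0]>8)&(hh[...,2]>90)
    rim=pn&(hh[...,1]<60); med('rim',w,rim)
    c,r=fit_circle(w[rim]); 
    for _ in range(3):
        k=w[rim]; e=abs(np.hypot(*(k[:,:2]-c).T)-r); c,r=fit_circle(k[e<.006])
    print('pan',c,r)
    n,l,st,cc=cv2.connectedComponentsWithStats((yel&(np.hypot(x-c[0],y-c[1])<.09)&(z<.06)).astype(np.uint8))
    for i in range(1,n):
        if st[i,4]>20: print('pot',cc[i].round(),st[i,4],((w[l==i].max(0)+w[l==i].min(0))/2).round(4),w[l==i].max(0).round(3),np.ptp(w[l==i],axis=0).round(3))
    rl=(x>.3)&(x<.6)&(y<-.15)&(y>-.55)
    n,l,st,cc=cv2.connectedComponentsWithStats((rl&(z>.14)).astype(np.uint8))
    for i in range(1,n):
        if st[i,4]>20: med('rail>.14 %s'%cc[i].round(),w,l==i)
    n,l,st,cc=cv2.connectedComponentsWithStats((rl&(z>.19)).astype(np.uint8))
    for i in range(1,n):
        if st[i,4]>8: med('handle %s'%cc[i].round(),w,l==i)
big=cv2.resize(cv2.cvtColor(T['p'][170:250,345:475],cv2.COLOR_RGB2BGR),None,fx=4,fy=4,interpolation=cv2.INTER_CUBIC)
b2=cv2.resize(cv2.cvtColor(S['p'][220:400,180:310],cv2.COLOR_RGB2BGR),None,fx=3,fy=3,interpolation=cv2.INTER_CUBIC)[:320]
b2=cv2.resize(cv2.cvtColor(S['p'][240:400,190:310],cv2.COLOR_RGB2BGR),(240,320),interpolation=cv2.INTER_CUBIC)
b3=cv2.resize(cv2.cvtColor(S['p'][75:195,270:355],cv2.COLOR_RGB2BGR),(376,560)) [:, :]
o=np.zeros((600,800,3),np.uint8);o[:320,:520]=big;o[:320,530:770]=b2[:, :240]
o[325:600,0:400]=cv2.resize(cv2.cvtColor(S['p'][80:190,200:360],cv2.COLOR_RGB2BGR),(400,275))
cv2.imwrite('pics/crop1.png',o)
```

```text
top table z 3.721443553866362e-06
blocktop 1490 [0.561  0.2594 0.0792] [0.328 0.179 0.071] [0.6   0.389 0.086]
((476.6473083496094, 302.2140197753906), (204.0050048828125, 266.2739562988281), 79.01707458496094)
0.15 [169. 211.] 33 [0.5663 0.2733 0.1646] [0.025 0.02  0.029]
0.16 [144. 205.] 16 [0.5831 0.3291 0.1849] [0.008 0.018 0.024]
0.16 [168. 211.] 35 [0.5675 0.2718 0.1723] [0.025 0.02  0.028]
0.17 [139. 204.] 59 [0.5867 0.338  0.1925] [0.013 0.035 0.028]
0.17 [168. 210.] 33 [0.5676 0.2717 0.1858] [0.027 0.014 0.028]
0.18 [139. 203.] 59 [0.5874 0.3401 0.1928] [0.013 0.035 0.02 ]
0.18 [165. 209.] 56 [0.5705 0.2738 0.2055] [0.026 0.014 0.027]
0.18 [188. 214.] 55 [0.5556 0.2218 0.1984] [0.036 0.036 0.027]
0.19 [137. 203.] 46 [0.5878 0.3421 0.1944] [0.011 0.029 0.012]
0.19 [162. 208.] 126 [0.5721 0.281  0.211 ] [0.026 0.028 0.027]
0.19 [188. 214.] 47 [0.5557 0.2228 0.2001] [0.034 0.029 0.017]
0.2 [161. 208.] 115 [0.5725 0.2817 0.2111] [0.026 0.028 0.017]
rim 885 [ 0.499  -0.0391  0.06  ] [ 0.361 -0.114  0.052] [0.697 0.09  0.066]
pan [ 0.5355869  -0.01408194] 0.10959519741751113
pot [
[... 2194 characters left out ...]
066]
pan [ 0.53908759 -0.01517569] 0.11126146243697245
pot [269. 215.] 103 [ 0.6093 -0.0534  0.0311] [ 0.623 -0.039  0.041] [0.027 0.029 0.019]
pot [282. 229.] 110 [ 0.5671 -0.0137  0.0309] [ 0.58  -0.001  0.04 ] [0.027 0.026 0.018]
pot [264. 241.] 118 [0.5968 0.0311 0.0318] [0.611 0.044 0.04 ] [0.027 0.026 0.016]
rail>.14 [316. 115.] 1357 [ 0.5442 -0.3068  0.1539] [ 0.494 -0.434  0.145] [ 0.6   -0.226  0.217]
rail>.14 [391. 158.] 373 [ 0.3434 -0.1971  0.1479] [ 0.313 -0.233  0.14 ] [ 0.373 -0.171  0.152]
handle [327.  90.] 113 [ 0.5333 -0.3711  0.2074] [ 0.522 -0.391  0.19 ] [ 0.547 -0.363  0.217]
handle [313. 114.] 129 [ 0.5468 -0.2476  0.2085] [ 0.535 -0.27   0.19 ] [ 0.559 -0.24   0.216]
```

View pics/crop1.png

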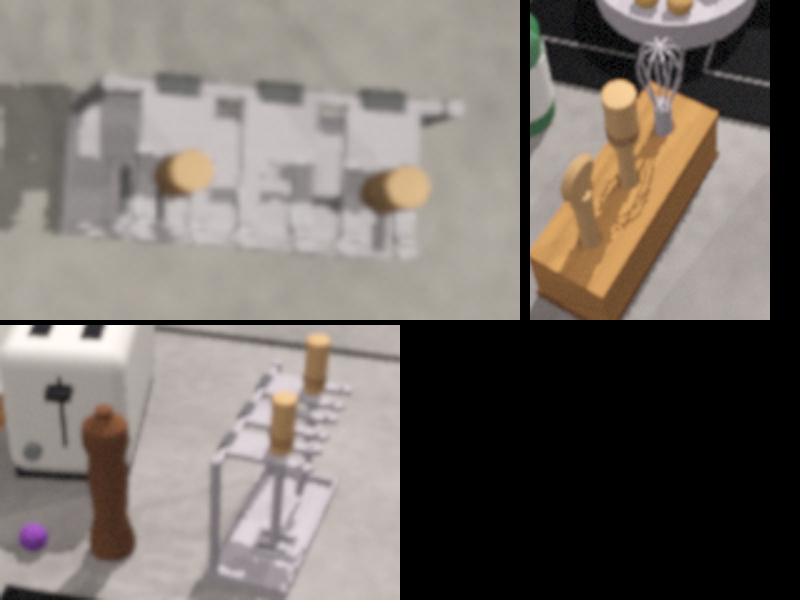

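The crop confirms the spurtle: a plain stick with a thick ringed handle, standing in the block's middle hole at side (235,290). The middle fork of the rail is the empty one, between the two hung handles. Next I'll refine the measurements.

```bash
cat > m.py <<'E'
from h import *
def disc(w,m,z0):
    # rays of pixels of mask -> centroid on plane given by median z
    P=w[m]; return ((P[:,:2].max(0)+P[:,:2].min(0))/2).round(4), np.ptp(P[:,:2],axis=0).round(3),np.median(P,0).round(4),len(P)
E
python3 - <<'E'
from m import *
for nm in('top','side'):
    D=np.load(nm+'0.npz'); w=D['W'];h=cv2.cvtColor(D['p'],cv2.COLOR_RGB2HSV)
    x,y,z=w[...,0],w[...,1],w[...,2]
    print('==',nm)
    print('spurtle',disc(w,(np.hypot(x-.571,y-.287)<.03)&(z>.207),.212))
    print('H1',disc(w,(np.hypot(x-.547,y+.254)<.03)&(z>.211),0),'H2',disc(w,(np.hypot(x-.534,y+.376)<.03)&(z>.211),0))
    b=(x>.45)&(x<.7)&(y>.15)&(y<.42)&(z>.074)&(z<.084)&(h[...,0]<25)&(h[...,1]>100)
    n,l,st,c=cv2.connectedComponentsWithStats(b.astype(np.uint8)); i=1+st[1:,4].argmax()
    print('block',cv2.minAreaRect((w[l==i][:,:2]*1000).astype(np.float32)))
    yel=(h[...,1]>90)&(h[...,0]<30)&(h[...,0]>8)&(h[...,2]>90)&(np.hypot(x-.6,y+.01)<.1)&(z<.06)&(z>.013)
    n,l,st,c=cv2.connectedComponentsWithStats(yel.astype(np.uint8))
    for i in range(1,n):
        if st[i,4]>20:
            k=l==i; print('pot',c[i].round(),st[i,4],disc(w,k,0))
    pn=(z>.054)&(z<.068)&(np.hypot(x-.6,y+.01)<.13)&(h[...,1]<90)&(x>.5)
    c=np.array([.6,-.01]);
    K=w[pn]
    for _ in range(8):
        A=np.c_[2*K[:,:2],np.ones(len(K))]; s=np.linalg.lstsq(A,(K[:,:2]**2).sum(1),rcond=None)[0]
        c=s[:2]; r=np.sqrt(s[2]+c@c); e=abs(np.hypot(*(w[pn][:,:2]-c).T)-r); K=w[pn][e<max(.004,np.percentile(e,80))]
    print('pan',c.round(4),r,len(K))
    # handle direction
    hd=(z>.05)&(z<.08)&(h[...,2]<70)&(x<.5)&(x>.3)&(abs(y+.03)<.1); print('panhandle',np.nanmedian(w[hd],0), cv2.fitLine((w[hd][:,:2]).astype(np.float32),cv2.DIST_HUBER,0,.01,.01).ravel())
    # fork plate between handles & bar
    f=(abs(z-.156)<.006)&(x>.48)&(x<.66)&(y<-.2)&(y>-.45)
    print('rail plate',cv2.minAreaRect((w[f][:,:2]*1000).astype(np.float32)),f.sum())
    dark=(h[...,2]<110)&(abs(z-.157)<.01)&(x>.55)&(x<.66)&(y<-.2)&(y>-.45)
    n,l,st,c=cv2.connectedComponentsWithStats(dark.astype(np.uint8))
    for i in range(1,n):
        if st[i,4]>10: print(' darkclip',c[i].round(),st[i,4],disc(w,l==i,0))
E
```

```text
== top
spurtle (array([0.5717, 0.2831]), array([0.026, 0.028]), array([0.5728, 0.2824, 0.2115]), 100)
H1 (array([ 0.5481, -0.2584]), array([0.024, 0.026]), array([ 0.5478, -0.2581,  0.2161]), 97) H2 (array([ 0.5343, -0.3817]), array([0.025, 0.025]), array([ 0.5349, -0.3802,  0.2156]), 97)
block ((572.33203125, 283.5089111328125), (200.85023498535156, 75.33761596679688), 75.61386108398438)
pot [295. 181.] 87 (array([ 0.6532, -0.0362]), array([0.025, 0.027]), array([ 0.6527, -0.0363,  0.0363]), 87)
pot [272. 187.] 85 (array([0.6375, 0.0246]), array([0.027, 0.025]), array([0.6368, 0.0254, 0.0367]), 85)
pot [304. 196.] 100 (array([ 0.6109, -0.0579]), array([0.027, 0.029]), array([ 0.6105, -0.0586,  0.036 ]), 100)
pot [273. 202.] 87 (array([0.597 , 0.0256]), array([0.027, 0.025]), array([0.5968, 0.0245, 0.0363]), 87)
pot [289. 213.] 86 (array([ 0.5679, -0.0191]), array([0.025, 0.024]), array([ 0.5664, -0.0181,  0.0369]), 86)
pan [ 0.6115 -0.0119] 0.09993008678962696 452
panhandle [ 0.43589878 -0.04126393  0.0621856 ] [ 0.98521864  0.17130168  0.4349159  -0.04145245]
rail plate ((553.15618
[... 953 characters left out ...]
)
pot [249. 217.] 110 (array([ 0.6537, -0.0339]), array([0.026, 0.033]), array([ 0.6525, -0.028 ,  0.0344]), 110)
pot [282. 229.] 110 (array([ 0.5671, -0.0137]), array([0.027, 0.026]), array([ 0.5664, -0.0099,  0.0348]), 110)
pot [248. 237.] 118 (array([0.6365, 0.0296]), array([0.027, 0.03 ]), array([0.6362, 0.0339, 0.0344]), 118)
pot [264. 241.] 118 (array([0.5968, 0.0311]), array([0.027, 0.026]), array([0.5967, 0.0349, 0.0345]), 118)
pan [ 0.6115 -0.008 ] 0.10004461744560221 575
panhandle [ 0.4328657  -0.03400643  0.06067535] [ 0.9927631   0.12008933  0.44786578 -0.03088966]
rail plate ((553.5454711914062, -319.8861083984375), (219.95562744140625, 102.41871643066406), 84.1953353881836) 859
```

Call:
jog_arm:
  series:
    - [0, 0, -5.7, 26, -17.3, 4, 85]
    - [0, 0, -5.7, 26, -17.3, 4, 85]
    - [0, 0, -5.7, 26, -17.3, 4, 85]
    - [0, 0, -5.7, 26, -17.3, 4, 85]
    - [0, 0, -5.7, 26, -17.3, 4, 85]

```text
time_s: 0.52
ee_pos: [0.3155, 0.457, 0.2702]
ee_rot: [-3.141, 0.0, 2.313]
force: [-0.8, 0.2, 0.2]
finger_gap: 0.0848
grip_force: 0.0
```

Call:
jog_arm:
  series:
    - [0, 0, -5.7, 26, -17.3, 4, 85]
    - [0, 0, -5.7, 26, -17.3, 4, 85]
    - [0, 0, -5.7, 26, -17.3, 4, 85]
    - [0, 0, -5.7, 26, -17.3, 4, 85]
    - [0, 0, -5.7, 26, -17.3, 4, 85]

```text
time_s: 0.93
ee_pos: [0.4457, 0.3704, 0.2902]
ee_rot: [-3.141, 0.0, 1.815]
force: [0.3, 0.7, 0.1]
finger_gap: 0.0853
grip_force: 0.0
```

Call:
jog_arm:
  series:
    - [0, 0, -5.7, 26, -17.3, 4, 85]
    - [0, 0, -5.7, 26, -17.3, 4, 85]
    - [0, 0, -5.7, 26, -17.3, 4, 85]
    - [0, 0, -5.7, 24, -17.3, 4, 85]
    - [0, 0, -5.7, 0, 0, 0, 85]

```text
time_s: 1.35
ee_pos: [0.5501, 0.2991, 0.3058]
ee_rot: [3.141, 0.001, 1.314]
force: [-1.0, -0.5, 0.5]
finger_gap: 0.0849
grip_force: 0.0
```

Run:
```python
from h import *
s=manip.get_state(); print(s['time_s'],s['ee_pos'],s['ee_rot'],s['joints'],s['force'])
p,d,W=cloud('wrist'); np.savez('wr1.npz',p=p,d=d,W=W)
cv2.imwrite('pics/wr1.png',cv2.cvtColor(p,cv2.COLOR_RGB2BGR))
x,y,z=np.moveaxis(W,-1,0)
m=(z>.205)&(z<.22); P=W[m]; print(len(P),np.median(P,0),P.min(0),P.max(0))
T=np.load('top0.npz')['W'];h=cv2.cvtColor(np.load('top0.npz')['p'],cv2.COLOR_RGB2HSV)
for a,b in((.2,.235),(.15,.2)):
    k=(T[...,2]>a)&(T[...,2]<b)&(T[...,0]>.55)&(T[...,0]<.8)&(abs(T[...,1])<.3)
    n,l,st,c=cv2.connectedComponentsWithStats(k.astype(np.uint8))
    for i in range(1,n):
        if st[i,4]>25: print(a,np.median(T[l==i],0).round(3),st[i,4])
```

```text
1.35 [0.55011247 0.29914738 0.30580776] [3.14122204e+00 1.08328660e-03 1.31412402e+00] [ 3.75642862e-01  2.48063015e-01  1.21080912e+00 -1.09980854e-03
  1.68306173e+00  6.32191943e-01] [-1.03918751 -0.52564381  0.46484417]
1954 [0.57654522 0.28268045 0.21264005] [0.5571163  0.18836623 0.20501686] [0.72199199 0.29875896 0.21994871]
0.2 [0.718 0.195 0.224] 132
0.2 [0.573 0.282 0.211] 115
0.2 [ 0.553 -0.258  0.216] 42
0.15 [ 0.728 -0.242  0.168] 340
0.15 [0.71  0.188 0.159] 181
0.15 [ 0.587 -0.258  0.154] 443
0.15 [0.568 0.272 0.173] 55
```

View pics/wr1.png

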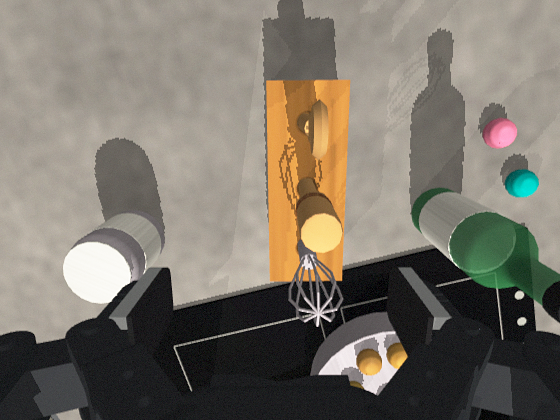

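The wrist view shows the spurtle's handle top at (321,233), with the spoon above it and the whisk below. The fingers are aligned across the block.

Run:
```python
from m import *
w=np.load('wr1.npz')['W'];x,y,z=np.moveaxis(w,-1,0)
m=(np.hypot(x-.573,y-.285)<.03)&(z>.207)&(z<.22)
print(disc(w,m,0)); 
for zz in (.15,.165,.18,.195):
    k=(np.hypot(x-.573,y-.285)<.03)&(abs(z-zz)<.006); print(zz,disc(w,k,0))
```

```text
(array([0.5729, 0.2852]), array([0.027, 0.027]), array([0.573 , 0.2863, 0.2126]), 1427)
0.15 (array([0.5721, 0.295 ]), array([0.022, 0.007]), array([0.5713, 0.297 , 0.1535]), 43)
0.165 (array([0.5729, 0.2922]), array([0.028, 0.014]), array([0.5721, 0.2968, 0.1672]), 169)
0.18 (array([0.5728, 0.2919]), array([0.028, 0.014]), array([0.5726, 0.2968, 0.1799]), 155)
0.195 (array([0.5728, 0.292 ]), array([0.027, 0.014]), array([0.5721, 0.2967, 0.1948]), 188)
```

Call:
jog_arm:
  series:
    - [0, 0, 0, 11.5, -7, 0, 85]
    - [0, 0, 0, 11.5, -7, 0, 85]
    - [0, 0, 0, 0, 0, -30, 85]
    - [0, 0, 0, 0, 0, -30, 85]
    - [0, 0, 0, 0, 0, -30, 85]
  newtons: 80

```text
time_s: 1.82
ee_pos: [0.5699, 0.2882, 0.2151]
ee_rot: [3.141, -0.0, 1.326]
force: [0.7, -0.1, 0.2]
finger_gap: 0.0845
grip_force: 0.0
```

Call:
jog_arm:
  series:
    - [0, 0, 0, 0, 0, -14, 85]
    - [0, 0, 0, 0, 0, -10, 85]
    - [0, 0, 0, 0, 0, 0, 20]
    - [0, 0, 0, 0, 0, 0, 20]
    - [0, 0, 0, 0, 0, 0, 20]
  newtons: 80

```text
time_s: 2.23
ee_pos: [0.5701, 0.2886, 0.1938]
ee_rot: [3.14, -0.001, 1.323]
force: [-0.3, -0.1, -0.7]
finger_gap: 0.0514
grip_force: 0.0
```

Call:
jog_arm:
  series:
    - [0, 0, 0, 0, 0, 0, 20]
    - [0, 0, 0, 0, 0, 0, 20]
    - [0, 0, 0, 0, 0, 0, 20]
    - [0, 0, 0, 0, 0, 0, 20]
    - [0, 0, 0, 0, 0, 0, 20]
  newtons: 80

```text
time_s: 2.65
ee_pos: [0.5703, 0.2884, 0.1937]
ee_rot: [3.139, -0.001, 1.323]
force: [2.8, -1.9, 7.0]
finger_gap: 0.0266
grip_force: 78.7
```

Call:
jog_arm:
  series:
    - [0, 0, 0, 0, 0, 10, 20]
    - [0, 0, 0, 0, 0, 20, 20]
    - [0, 0, 0, 0, 0, 25, 20]
    - [0, 0, 0, 0, 0, 25, 20]
    - [0, 0, 0, 0, 0, 25, 20]

```text
time_s: 3.07
ee_pos: [0.5693, 0.2883, 0.299]
ee_rot: [-3.141, -0.0, 1.323]
force: [-0.1, -0.5, -0.8]
finger_gap: 0.0265
grip_force: 79.1
```

Call:
jog_arm:
  series:
    - [0, 0, 0, 0, 0, 30, 20]
    - [0, 0, 0, 0, 0, 30, 20]
    - [0, 0, 0, 0, 0, 30, 20]
    - [0, 0, 0, 0, 0, 20, 20]
    - [0, 0, 0, 0, 0, 0, 20]

```text
time_s: 3.48
ee_pos: [0.5695, 0.2884, 0.4127]
ee_rot: [3.137, -0.004, 1.323]
force: [-0.2, 0.4, -0.7]
finger_gap: 0.0266
grip_force: 79.2
```

```bash
cat > stick.py <<'E'
from m import *
def stick():
    s=manip.get_state(); c=s['ee_pos']; print(s['time_s'],c.round(4),s['ee_rot'].round(4),s['force'].round(1),s['finger_gap'])
    for nm in('side','top'):
        p,d,w=cloud(nm); h=cv2.cvtColor(p,cv2.COLOR_RGB2HSV);x,y,z=np.moveaxis(w,-1,0)
        k=(np.hypot(x-c[0],y-c[1])<.03)&(z<c[2]-.025)&(z>c[2]-.2)&(h[...,0]<28)&(h[...,1]>60)
        n,l,st,_=cv2.connectedComponentsWithStats(k.astype(np.uint8))
        if n<2: print(nm,'none');continue
        k=l==1+st[1:,4].argmax(); P=w[k]; print(nm,len(P),'z',P[:,2].min().round(4),P[:,2].max().round(4))
        for a in np.arange(P[:,2].min(),P[:,2].max(),.025):
            q=P[(P[:,2]>=a)&(P[:,2]<a+.012)]
            if len(q)>3: print('  ',a.round(3),((q.max(0)+q.min(0))/2).round(4)[:2],np.ptp(q,axis=0).round(3)[:2],len(q))
E
python3 -c "from stick import *; stick()"
```

```text
3.4833 [0.5695 0.2884 0.4127] [ 3.1366 -0.0037  1.3228] [-0.2  0.4 -0.7] 0.02663794718035368
side 804 z 0.2306 0.3876
   0.231 [0.5703 0.2909] [0.014 0.008] 44
   0.256 [0.5699 0.2892] [0.014 0.011] 49
   0.281 [0.5695 0.2896] [0.014 0.012] 58
   0.306 [0.5696 0.2903] [0.015 0.009] 56
   0.331 [0.5694 0.2915] [0.015 0.008] 60
   0.356 [0.5667 0.2946] [0.013 0.011] 28
   0.381 [0.5695 0.2951] [0.027 0.011] 71
top 118 z 0.2268 0.3853
   0.227 [0.5696 0.2789] [0.011 0.006] 7
   0.252 [0.5699 0.2784] [0.012 0.006] 10
   0.277 [0.57   0.2814] [0.015 0.01 ] 11
   0.302 [0.5697 0.2801] [0.015 0.008] 15
   0.327 [0.5679 0.2791] [0.011 0.005] 8
   0.377 [0.5733 0.274 ] [0.015 0.008] 10
```

Call:
jog_arm:
  series:
    - [0, 0, 0, 4.2, -29.6, 0, 20]
    - [0, 0, 0, 4.2, -29.6, 0, 20]
    - [0, 0, 0, 4.2, -29.6, 0, 20]
    - [0, 0, 0, 4.2, -29.6, 0, 20]
    - [0, 0, 0, 4.2, -29.6, 0, 20]

```text
time_s: 4.0
ee_pos: [0.5902, 0.139, 0.406]
ee_rot: [-3.14, 0.001, 1.323]
force: [0.2, -0.8, -0.6]
finger_gap: 0.0264
grip_force: 79.1
```

Call:
jog_arm:
  series:
    - [0, 0, 0, 4.2, -29.6, -20, 20]
    - [0, 0, 0, 4.2, -29.6, -20, 20]
    - [0, 0, 0, 4.2, -29.6, -20, 20]
    - [0, 0, 0, 4.2, -29.6, -20, 20]
    - [0, 0, 0, 4.2, -29.6, -20, 20]

```text
time_s: 4.42
ee_pos: [0.6109, -0.009, 0.3051]
ee_rot: [-3.14, 0.0, 1.323]
force: [1.2, 0.3, -0.5]
finger_gap: 0.0264
grip_force: 79.2
```

Call:
jog_arm:
  series:
    - [0, 0, 0, 0, 0, 0, 20]

```text
time_s: 4.5
ee_pos: [0.6106, -0.012, 0.3014]
ee_rot: [-3.134, 0.002, 1.319]
force: [-0.3, -0.2, -1.2]
finger_gap: 0.0262
grip_force: 79.2
```

```bash
python3 -c "from stick import *; stick()"
```

```text
4.5 [ 0.6106 -0.012   0.3014] [-3.1341e+00  2.0000e-03  1.3191e+00] [-0.3 -0.2 -1.2] 0.026196146124344618
side 411 z 0.1203 0.2764
   0.12 [ 0.6085 -0.0108] [0.012 0.01 ] 22
   0.145 [ 0.6097 -0.0082] [0.014 0.008] 25
   0.17 [ 0.6091 -0.0081] [0.013 0.009] 30
   0.195 [ 0.6092 -0.0069] [0.011 0.006] 27
   0.22 [ 0.6091 -0.0068] [0.015 0.009] 29
   0.245 [ 0.6083 -0.0053] [0.014 0.01 ] 21
   0.27 [ 0.6083 -0.0045] [0.023 0.013] 31
top none
```

Call:
jog_arm:
  series:
    - [0, 0, 0, 1, 2, -25, 20]
    - [0, 0, 0, 0, 1, -25, 20]
    - [0, 0, 0, 0, 0, -25, 20]
    - [0, 0, 0, 0, 0, -22, 20]
    - [0, 0, 0, 0, 0, 0, 20]

```text
time_s: 5.02
ee_pos: [0.611, -0.0033, 0.2063]
ee_rot: [-3.136, 0.0, 1.324]
force: [-0.7, -0.0, -1.5]
finger_gap: 0.0264
grip_force: 79.2
```

Call:
jog_arm:
  series:
    - [0, 0, 0, 13, 2, -3, 20]
    - [0, 0, 0, 13, 2, 0, 20]
    - [0, 0, 0, 12, 0, 0, 20]
    - [0, 0, 0, -4.3, 11.1, 0, 20]
    - [0, 0, 0, -7.5, 9.2, 0, 20]

```text
time_s: 5.43
ee_pos: [0.6393, 0.0207, 0.2083]
ee_rot: [3.141, -0.0, 1.323]
force: [0.5, 0.2, -0.6]
finger_gap: 0.0262
grip_force: 79.2
```

Call:
jog_arm:
  series:
    - [0, 0, 0, -9.9, 6.5, 0, 20]
    - [0, 0, 0, -11.5, 3.1, 0, 20]
    - [0, 0, 0, -11.9, -0.6, 0, 20]
    - [0, 0, 0, -11.1, -4.3, 0, 20]
    - [0, 0, 0, -9.2, -7.5, 0, 20]

```text
time_s: 5.85
ee_pos: [0.5839, 0.0182, 0.2086]
ee_rot: [3.14, -0.0, 1.324]
force: [0.1, -0.9, -0.4]
finger_gap: 0.0267
grip_force: 79.2
```

Call:
jog_arm:
  series:
    - [0, 0, 0, -6.5, -9.9, 0, 20]
    - [0, 0, 0, -3.1, -11.5, 0, 20]
    - [0, 0, 0, 0.6, -11.9, 0, 20]
    - [0, 0, 0, 4.3, -11.1, 0, 20]
    - [0, 0, 0, 7.5, -9.2, 0, 20]

```text
time_s: 6.27
ee_pos: [0.5884, -0.0385, 0.2075]
ee_rot: [3.141, 0.0, 1.322]
force: [-0.1, 0.1, -0.5]
finger_gap: 0.0264
grip_force: 79.2
```

```bash
cat > pots.py <<'E'
from m import *
def pots(tag):
    s=manip.get_state(); print(s['time_s'],s['ee_pos'].round(4),s['ee_rot'].round(3),s['force'].round(1))
    D=np.load('side0.npz')
    for i,(p,w) in enumerate(((D['p'],D['W']),cloud('side')[::2])):
        h=cv2.cvtColor(p,cv2.COLOR_RGB2HSV);x,y,z=np.moveaxis(w,-1,0)
        yel=(h[...,1]>90)&(h[...,0]<30)&(h[...,0]>8)&(h[...,2]>90)&(np.hypot(x-.6115,y+.008)<.1)&(z<.075)&(z>.013)
        n,l,st,c=cv2.connectedComponentsWithStats(yel.astype(np.uint8))
        for j in range(1,n):
            if st[j,4]>15: P=w[l==j]; print('old' if i==0 else 'new',c[j].round(),st[j,4],((P.max(0)+P.min(0))/2).round(3),P[:,2].max().round(3))
    cv2.imwrite('pics/%s.png'%tag,cv2.resize(cv2.cvtColor(p[150:290,180:340],cv2.COLOR_RGB2BGR),None,fx=4,fy=4))
E
python3 -c "from pots import *; pots('s1')"
```

```text
6.2667 [ 0.5884 -0.0385  0.2075] [3.141 0.    1.322] [-0.1  0.1 -0.5]
old [268. 214.] 112 [ 0.61  -0.053  0.031] 0.041
old [249. 217.] 110 [ 0.654 -0.034  0.03 ] 0.039
old [282. 229.] 110 [ 0.567 -0.014  0.031] 0.04
old [248. 237.] 118 [0.637 0.03  0.031] 0.041
old [264. 241.] 118 [0.597 0.031 0.032] 0.04
new [271. 215.] 167 [ 0.603 -0.05   0.048] 0.074
new [249. 217.] 110 [ 0.654 -0.032  0.031] 0.041
new [287. 222.] 114 [ 0.56  -0.039  0.031] 0.041
new [279. 242.] 97 [0.562 0.029 0.033] 0.041
new [253. 246.] 88 [0.617 0.054 0.034] 0.04
```

Call:
jog_arm:
  series:
    - [0, 0, 0, 9.9, -6.5, 0, 20]
    - [0, 0, 0, 11.5, -3.1, 0, 20]
    - [0, 0, 0, 11.9, 0.6, 0, 20]
    - [0, 0, 0, 11.1, 4.3, 0, 20]
    - [0, 0, 0, 9.2, 7.5, 0, 20]

```text
time_s: 6.73
ee_pos: [0.6429, -0.0348, 0.2066]
ee_rot: [-3.141, 0.0, 1.321]
force: [0.2, -1.3, -0.9]
finger_gap: 0.0265
grip_force: 79.2
```

Call:
jog_arm:
  series:
    - [0, 0, 0, 6.5, 9.9, 0, 20]
    - [0, 0, 0, 3.1, 11.5, 0, 20]
    - [0, 0, 0, -0.6, 11.9, 0, 20]
    - [0, 0, 0, -8, 6, 0, 20]
    - [0, 0, 0, -10, 0, 0, 20]

```text
time_s: 7.15
ee_pos: [0.6318, 0.0074, 0.2071]
ee_rot: [-3.141, -0.0, 1.324]
force: [-0.6, 0.8, -0.0]
finger_gap: 0.0263
grip_force: 79.2
```

```bash
python3 -c "from pots import *; pots('s2')"
```

```text
7.15 [0.6318 0.0074 0.2071] [-3.141 -0.     1.324] [-0.6  0.8 -0. ]
old [268. 214.] 112 [ 0.61  -0.053  0.031] 0.041
old [249. 217.] 110 [ 0.654 -0.034  0.03 ] 0.039
old [282. 229.] 110 [ 0.567 -0.014  0.031] 0.04
old [248. 237.] 118 [0.637 0.03  0.031] 0.041
old [264. 241.] 118 [0.597 0.031 0.032] 0.04
new [261. 208.] 114 [ 0.637 -0.078  0.028] 0.04
new [239. 220.] 108 [ 0.675 -0.016  0.03 ] 0.04
new [287. 222.] 113 [ 0.56 -0.04  0.03] 0.041
new [253. 225.] 50 [0.63  0.012 0.054] 0.075
new [279. 242.] 99 [0.562 0.028 0.033] 0.04
new [253. 245.] 86 [0.618 0.054 0.035] 0.04
```

View pics/s2.png

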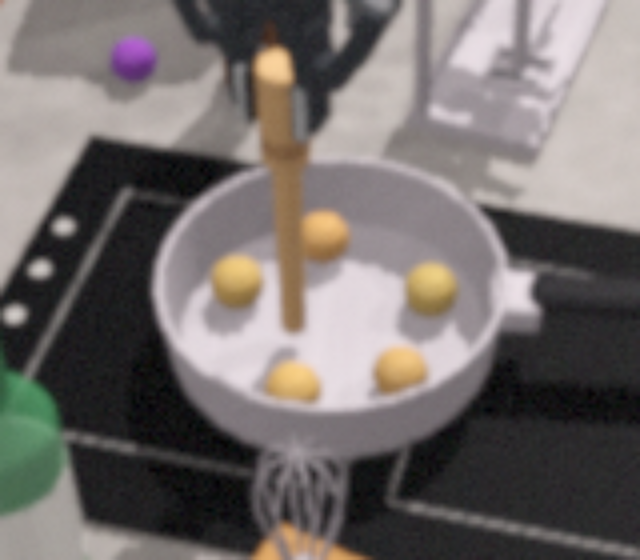

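The view confirms that all five potatoes have moved to new places (28–37 mm). They lie well inside the pan, and the stick's foot is down at (290,325).

Call:
jog_arm:
  series:
    - [0, 0, 0, 0, 0, 0, 20]
    - [0, 0, 0, 0, 0, 20, 20]
    - [0, 0, 0, 0, 0, 30, 20]
    - [0, 0, 0, 0, 0, 30, 20]
    - [0, 0, 0, 0, 0, 30, 20]

```text
time_s: 7.62
ee_pos: [0.6322, 0.0054, 0.3188]
ee_rot: [3.142, -0.0, 1.322]
force: [0.1, -0.1, 0.4]
finger_gap: 0.0269
grip_force: 79.2
```

Call:
jog_arm:
  series:
    - [0, 0, 0.8, -15.4, -26, 0, 20]
    - [0, 0, 0.8, -15.4, -26, 0, 20]
    - [0, 0, 0.8, -15.4, -26, 0, 20]
    - [0, 0, 0.8, -15.4, -26, 0, 20]
    - [0, 0, 0.8, -15.4, -26, 0, 20]

```text
time_s: 8.03
ee_pos: [0.5546, -0.1256, 0.3175]
ee_rot: [3.141, 0.0, 1.393]
force: [-0.9, -0.5, -0.3]
finger_gap: 0.0262
grip_force: 79.2
```

Call:
jog_arm:
  series:
    - [0, 0, 0.8, -15.4, -26, 0, 20]
    - [0, 0, 0.8, -15.4, -26, 0, 20]
    - [0, 0, 0.8, -15.4, -26, 0, 20]
    - [0, 0, 0.8, -15.4, -26, 0, 20]
    - [0, 0, 0.8, -15.4, -26, 0, 20]

```text
time_s: 8.45
ee_pos: [0.4775, -0.2557, 0.3176]
ee_rot: [3.141, 0.0, 1.463]
force: [0.0, 0.1, -0.8]
finger_gap: 0.0264
grip_force: 79.2
```

Call:
jog_arm:
  series:
    - [0, 0, 0, -15.4, -26, 0, 20]
    - [0, 0, 0, -15.4, -26, 0, 20]
    - [0, 0, 0, 0, 0, 0, 20]
    - [0, 0, 0, 0, 0, 0, 20]

```text
time_s: 8.78
ee_pos: [0.447, -0.3077, 0.3174]
ee_rot: [3.141, 0.0, 1.46]
force: [0.5, 0.5, -0.5]
finger_gap: 0.0267
grip_force: 79.2
```

```bash
python3 -c "
from stick import *; stick()
p,d,W=cloud('wrist'); np.savez('wr2.npz',p=p,d=d,W=W)
q,_,_=cloud('side')
cv2.imwrite('pics/wr2.png',cv2.cvtColor(p,cv2.COLOR_RGB2BGR))
"
```

```text
8.7833 [ 0.447  -0.3077  0.3174] [3.1415e+00 1.0000e-04 1.4595e+00] [ 0.5  0.5 -0.5] 0.02674373376329017
side 332 z 0.1388 0.2921
   0.139 [ 0.4484 -0.3034] [0.011 0.007] 19
   0.164 [ 0.4484 -0.3048] [0.013 0.008] 22
   0.189 [ 0.4482 -0.3039] [0.013 0.009] 23
   0.214 [ 0.4483 -0.3035] [0.013 0.007] 22
   0.239 [ 0.4468 -0.3034] [0.015 0.01 ] 27
   0.264 [ 0.4487 -0.2993] [0.018 0.01 ] 24
   0.289 [ 0.448 -0.302] [0.025 0.016] 15
top none
```

View pics/wr2.png

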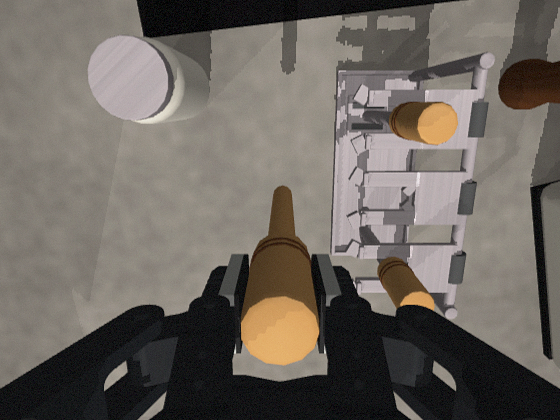

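The wrist view shows the empty middle fork around (420,195) with its notch opening left, between the hung handles at (425,122) and (410,285). The held stick's shaft runs from (282,190) to (280,240). I'll measure both in this one camera.

Run:
```python
from m import *
D=np.load('wr2.npz');w=D['W'];p=D['p'];x,y,z=np.moveaxis(w,-1,0);h=cv2.cvtColor(p,cv2.COLOR_RGB2HSV)
f=(abs(z-.155)<.007)&(x>.48)&(x<.62)&(y<-.20)&(y>-.44)&(h[...,1]<70)
# bar direction: dark clips
dk=(abs(z-.157)<.012)&(x>.56)&(x<.63)&(y<-.2)&(y>-.44)&(h[...,2]<130)
n,l,st,c=cv2.connectedComponentsWithStats(dk.astype(np.uint8))
for i in range(1,n):
    if st[i,4]>100: print('clip',c[i].round(),disc(w,l==i,0))
for n_,cx,cy in(('H1',.5475,-.257),('H2',.534,-.378)):
    k=(np.hypot(x-cx,y-cy)<.028)&(z>.21)&(z<.225); print(n_,disc(w,k,0))
th=np.deg2rad(-6.3); ex=np.array([np.cos(th),np.sin(th)]); ey=np.array([-np.sin(th),np.cos(th)]); o=np.array([.541,-.318])
P=w[f]; q=(P[:,:2]-o)@np.c_[ex,ey]
for a in range(-40,50,4):
    k=(q[:,0]*1000>=a)&(q[:,0]*1000<a+4)&(abs(q[:,1])<.03); v=np.sort(q[k,1]*1000)
    if len(v)<4: continue
    g=np.diff(v); j=np.where(g>2.5)[0]
    print(a,len(v),'range',v[0].round(1),v[-1].round(1),'gaps',[(v[t].round(1),v[t+1].round(1)) for t in j],'z',np.median(P[k,2]).round(4),P[k,2].max().round(4))
s=(np.hypot(x-.4475,y+.308)<.03)&(z<.30)&(z>.13)
for a in np.arange(.13,.27,.02):
    k=s&(z>=a)&(z<a+.015)
    if k.sum()>10: print('stick',a.round(2),disc(w,k,0))
```

```text
clip [475.  68.] (array([ 0.6036, -0.2283]), array([0.005, 0.024]), array([ 0.6028, -0.225 ,  0.1517]), 221)
clip [478. 119.] (array([ 0.6046, -0.2626]), array([0.016, 0.029]), array([ 0.603 , -0.2624,  0.1576]), 594)
clip [455. 164.] (array([ 0.5794, -0.2941]), array([0.036, 0.017]), array([ 0.5952, -0.2996,  0.1515]), 128)
clip [467. 197.] (array([ 0.5988, -0.3239]), array([0.017, 0.029]), array([ 0.5966, -0.3237,  0.1576]), 522)
clip [445. 239.] (array([ 0.5757, -0.3566]), array([0.031, 0.017]), array([ 0.5884, -0.3623,  0.1517]), 147)
clip [457. 268.] (array([ 0.592 , -0.3854]), array([0.017, 0.03 ]), array([ 0.5902, -0.3846,  0.1576]), 460)
clip [444. 305.] (array([ 0.5857, -0.421 ]), array([0.012, 0.02 ]), array([ 0.5824, -0.4237,  0.1527]), 136)
H1 (array([ 0.5476, -0.2577]), array([0.025, 0.026]), array([ 0.5463, -0.257 ,  0.2176]), 1547)
H2 (array([ 0.5346, -0.3757]), array([0.025, 0.016]), array([ 0.5341, -0.3735,  0.2172]), 634)
-40 54 range -21.4 19.4 gaps [(np.float64(-15.4), np.float64(13.4))] z 0.1555 0.1571
-36 162 range -27.1 24.3 gaps [(np.float64(-12.9), np.float64
[... 1544 characters left out ...]
ay([ 0.449, -0.305]), array([0.015, 0.007]), array([ 0.45  , -0.3029,  0.1579]), 77)
stick 0.17 (array([ 0.4488, -0.3055]), array([0.016, 0.008]), array([ 0.4499, -0.3028,  0.1771]), 95)
stick 0.19 (array([ 0.4486, -0.3058]), array([0.016, 0.009]), array([ 0.4497, -0.3027,  0.1981]), 117)
stick 0.21 (array([ 0.4484, -0.3056]), array([0.016, 0.009]), array([ 0.4496, -0.3026,  0.2179]), 151)
stick 0.23 (array([ 0.4481, -0.3051]), array([0.016, 0.008]), array([ 0.4491, -0.3025,  0.2378]), 200)
stick 0.25 (array([ 0.4484, -0.3035]), array([0.013, 0.005]), array([ 0.4488, -0.3019,  0.2529]), 85)
stick 0.27 (array([ 0.4476, -0.3002]), array([0.027, 0.011]), array([ 0.4493, -0.2967,  0.279 ]), 318)
```

Call:
jog_arm:
  series:
    - [0, 0, 0, 0, 0, -30, 20]
    - [0, 0, 0, 0, 0, -30, 20]
    - [0, 0, 0, 0, 0, -26, 20]
    - [0, 0, 0, 0, 0, -15, 20]
    - [0, 0, 0, 0, 0, -5, 20]

```text
time_s: 9.4
ee_pos: [0.4476, -0.3053, 0.2087]
ee_rot: [-3.139, -0.002, 1.463]
force: [-0.4, 1.1, -1.4]
finger_gap: 0.0261
grip_force: 79.2
```

Call:
jog_arm:
  series:
    - [0, 0, 0, 11.3, -1.1, 0, 20]
    - [0, 0, 0, 11.3, -1.1, 0, 20]
    - [0, 0, 0, 11.3, -1.1, 0, 20]
    - [0, 0, 0, 0, 0, 0, 20]
    - [0, 0, 0, 0, 0, 0, 20]

```text
time_s: 9.82
ee_pos: [0.4827, -0.31, 0.2117]
ee_rot: [3.141, 0.0, 1.463]
force: [0.8, -0.3, -0.8]
finger_gap: 0.0263
grip_force: 79.2
```

```bash
cat > fk.py <<'E'
from m import *
s=manip.get_state();c=s['ee_pos'];print(s['time_s'],c.round(4),s['ee_rot'].round(3),s['force'].round(1))
p,d,w=cloud('wrist');x,y,z=np.moveaxis(w,-1,0);h=cv2.cvtColor(p,cv2.COLOR_RGB2HSV)
th=np.deg2rad(-6.3); M=np.c_[[np.cos(th),np.sin(th)],[-np.sin(th),np.cos(th)]]; o=np.array([.5409,-.3189])
wood=(h[...,0]<28)&(h[...,1]>80)&(np.hypot(x-c[0],y-c[1])<.03)
for a in np.arange(.03,.26,.015):
    k=wood&(z>=a)&(z<a+.015)
    if k.sum()>8:
        q=(w[k][:,:2]-o)@M*1000; print('wood z',a.round(3),'qx',q[:,0].min().round(1),q[:,0].max().round(1),'qy',q[:,1].min().round(1),q[:,1].max().round(1),k.sum(),'zmin',w[k][:,2].min().round(4))
f=(abs(z-.157)<.007)&(h[...,1]<70); q=(w[f][:,:2]-o)@M*1000
for a in(-32,-28,-22,-14,-6):
    k=(q[:,0]>=a)&(q[:,0]<a+4)&(abs(q[:,1])<26); v=np.sort(q[k,1])
    if len(v)>3: g=np.diff(v);j=np.where(g>2.5)[0]; print(a,v[0].round(1),v[-1].round(1),[(v[t].round(1),v[t+1].round(1)) for t in j],np.median(w[f][k,2]).round(4))
import sys
cv2.imwrite('pics/%s.png'%sys.argv[1],cv2.cvtColor(p,cv2.COLOR_RGB2BGR))
E
python3 fk.py wr3
```

```text
9.8167 [ 0.4827 -0.31    0.2117] [3.141 0.    1.463] [ 0.8 -0.3 -0.8]
wood z 0.03 qx -64.6 -49.5 qy 0.7 7.2 50 zmin 0.0334
wood z 0.045 qx -65.2 -49.8 qy -0.1 7.4 79 zmin 0.045
wood z 0.06 qx -64.9 -49.6 qy -0.2 7.5 89 zmin 0.06
wood z 0.075 qx -65.5 -50.1 qy -0.1 7.5 108 zmin 0.0752
wood z 0.09 qx -65.7 -50.1 qy 0.0 7.5 127 zmin 0.0903
wood z 0.105 qx -65.9 -50.3 qy -0.2 7.5 147 zmin 0.105
wood z 0.12 qx -66.1 -50.3 qy -0.1 7.7 183 zmin 0.12
wood z 0.135 qx -65.9 -50.8 qy 0.9 7.7 198 zmin 0.1351
wood z 0.15 qx -61.7 -54.2 qy 6.4 7.9 15 zmin 0.1501
wood z 0.165 qx -72.6 -45.2 qy 3.2 14.2 385 zmin 0.1668
wood z 0.18 qx -73.0 -45.2 qy 0.6 14.6 764 zmin 0.18
wood z 0.195 qx -73.2 -33.5 qy 3.0 14.4 968 zmin 0.195
wood z 0.21 qx -82.4 -33.2 qy -7.1 14.5 1324 zmin 0.21
wood z 0.225 qx -84.5 -30.6 qy -13.7 16.5 4930 zmin 0.225
wood z 0.24 qx -84.7 -33.7 qy -4.6 15.7 21 zmin 0.2405
wood z 0.255 qx -82.3 -36.7 qy 12.1 20.9 41 zmin 0.2597
-32 -11.3 25.0 [(np.float64(-10.4), np.float64(10.5))] 0.1559
-28 -11.4 22.9 [(np.float64(-10.0), np.float64(9.5))] 0.1594
-22 -21.5 22.3 [(np.float64(-9.8), np.float64(9.7))] 0.1558
-14 -22.1 22.2 [(np.float64(-9.8), np.float64(9.8))] 0.1558
-6 -21.9 22.3 [(np.float64(-9.7), np.float64(9.9))] 0.1558
```

Call:
jog_arm:
  series:
    - [0, 0, 0, 11.2, -1.2, 0, 20]
    - [0, 0, 0, 11.2, -1.2, 0, 20]
    - [0, 0, 0, 11.2, -1.2, 0, 20]
    - [0, 0, 0, 11.2, -1.2, 0, 20]
    - [0, 0, 0, 10, -1.1, 0, 20]

```text
time_s: 10.28
ee_pos: [0.5378, -0.316, 0.2113]
ee_rot: [3.141, 0.0, 1.462]
force: [-0.3, 0.4, -0.8]
finger_gap: 0.0264
grip_force: 79.2
```

Call:
jog_arm:
  series:
    - [0, 0, 0, 0, 0, 0, 20]
    - [0, 0, 0, 0, 0, 0, 20]

```text
time_s: 10.45
ee_pos: [0.5369, -0.3158, 0.2109]
ee_rot: [-3.141, -0.0, 1.463]
force: [0.2, -0.4, -0.1]
finger_gap: 0.0263
grip_force: 79.2
```

```bash
python3 fk.py wr4
```

```text
10.45 [ 0.5369 -0.3158  0.2109] [-3.141 -0.     1.463] [ 0.2 -0.4 -0.1]
wood z 0.03 qx -9.5 4.8 qy 0.9 7.7 53 zmin 0.0325
wood z 0.045 qx -10.1 4.5 qy 1.6 7.5 79 zmin 0.0452
wood z 0.06 qx -10.5 4.9 qy -0.3 7.6 89 zmin 0.06
wood z 0.075 qx -10.3 3.6 qy 2.9 7.6 92 zmin 0.0753
wood z 0.09 qx -7.9 1.1 qy 6.0 7.6 27 zmin 0.0902
wood z 0.135 qx -10.8 3.6 qy 1.9 7.7 58 zmin 0.1369
wood z 0.165 qx -18.0 9.5 qy 3.0 14.7 430 zmin 0.1663
wood z 0.18 qx -18.6 8.9 qy 0.8 14.7 772 zmin 0.18
wood z 0.195 qx -19.0 21.4 qy 3.1 14.5 984 zmin 0.195
wood z 0.21 qx -30.8 21.4 qy -7.1 14.5 1350 zmin 0.21
wood z 0.225 qx -27.2 16.6 qy -13.7 16.9 4849 zmin 0.225
wood z 0.24 qx -33.0 21.7 qy 10.5 16.1 20 zmin 0.2403
wood z 0.255 qx -27.8 18.2 qy 12.7 21.1 72 zmin 0.2572
-32 11.2 25.2 [] 0.1559
-28 9.8 22.9 [] 0.1593
-22 -10.4 22.1 [(np.float64(-10.1), np.float64(10.0))] 0.1558
-14 10.0 22.0 [] 0.1558
-6 10.0 22.2 [] 0.1557
```

Call:
jog_arm:
  series:
    - [0, 0, 0, 1, 0, -3, 20]
    - [0, 0, 0, 1, 0, -3, 20]
    - [0, 0, 0, 0, 0, -1.5, 20]
    - [0, 0, 0, 0, 0, 0, 20]
    - [0, 0, 0, 0, 0, 0, 20]

```text
time_s: 10.92
ee_pos: [0.5383, -0.3158, 0.2037]
ee_rot: [-3.141, -0.0, 1.462]
force: [0.8, -0.6, -0.7]
finger_gap: 0.0265
grip_force: 79.2
```

Call:
jog_arm:
  series:
    - [0, 0, 0, 0, 0, -1, 20]
    - [0, 0, 0, 0, 0, 0, 20]
    - [0, 0, 0, 0, 0, 0, 20]

```text
time_s: 11.17
ee_pos: [0.5385, -0.3159, 0.2028]
ee_rot: [-3.142, 0.0, 1.462]
force: [0.5, -0.4, -0.7]
finger_gap: 0.026
grip_force: 79.2
```

Call:
jog_arm:
  series:
    - [0, 0, 0, 0, 0, -1, 20]
    - [0, 0, 0, 0, 0, 0, 20]
    - [0, 0, 0, 0, 0, 0, 20]

```text
time_s: 11.42
ee_pos: [0.5385, -0.3159, 0.2018]
ee_rot: [-3.142, 0.0, 1.462]
force: [0.7, -0.3, 0.3]
finger_gap: 0.0264
grip_force: 79.2
```

Call:
jog_arm:
  series:
    - [0, 0, 0, 0, 0, -0.6, 20]
    - [0, 0, 0, 0, 0, 0, 20]
    - [0, 0, 0, 0, 0, 0, 20]

```text
time_s: 11.67
ee_pos: [0.5385, -0.3159, 0.2017]
ee_rot: [3.141, 0.0, 1.462]
force: [-0.5, 0.1, 4.5]
finger_gap: 0.0266
grip_force: 80.0
```

Call:
jog_arm:
  series:
    - [0, 0, 0, 0, 0, 0, 30]
    - [0, 0, 0, 0, 0, 0, 33]
    - [0, 0, 0, 0, 0, 0, 40]
    - [0, 0, 0, 0, 0, 0, 50]
    - [0, 0, 0, 0, 0, 0, 50]

```text
time_s: 12.08
ee_pos: [0.5385, -0.3159, 0.2011]
ee_rot: [-3.141, -0.0, 1.462]
force: [0.2, -0.4, 0.8]
finger_gap: 0.0499
grip_force: 0.0
```

```bash
python3 fk.py wr5 | head -14
```

```text
12.0833 [ 0.5385 -0.3159  0.2011] [-3.141 -0.     1.462] [ 0.2 -0.4  0.8]
wood z 0.03 qx -10.2 4.6 qy 1.5 7.8 75 zmin 0.0301
wood z 0.045 qx -9.9 5.0 qy -0.1 7.8 87 zmin 0.045
wood z 0.06 qx -10.3 4.6 qy 1.4 7.8 96 zmin 0.0601
wood z 0.075 qx -9.9 4.2 qy 2.9 7.8 116 zmin 0.0751
wood z 0.09 qx -7.6 2.4 qy 5.6 7.8 43 zmin 0.0904
wood z 0.15 qx -18.8 15.7 qy -20.1 14.0 219 zmin 0.1542
wood z 0.165 qx -16.5 11.9 qy -0.8 14.5 709 zmin 0.1651
wood z 0.18 qx -28.4 21.9 qy -5.9 14.3 875 zmin 0.18
wood z 0.195 qx -29.8 22.6 qy -6.9 14.5 1226 zmin 0.195
wood z 0.21 qx -31.4 23.4 qy -13.7 14.5 5517 zmin 0.21
wood z 0.24 qx -26.3 22.6 qy 14.9 20.8 13 zmin 0.2412
wood z 0.255 qx -27.0 21.1 qy 12.8 21.4 152 zmin 0.2553
-32 -25.6 25.1 [(np.float64(-10.8), np.float64(10.8))] 0.1558
```

Seated and upright. Now I'll retreat straight up with the fingers clear of the handle, then check.

Call:
jog_arm:
  series:
    - [0, 0, 0, 0, 0, 8, 50]
    - [0, 0, 0, 0, 0, 15, 50]
    - [0, 0, 0, 0, 0, 25, 50]
    - [0, 0, 0, 0, 0, 30, 50]
    - [0, 0, 0, 0, 0, 30, 50]

```text
time_s: 12.55
ee_pos: [0.5382, -0.3157, 0.3108]
ee_rot: [-3.141, -0.0, 1.462]
force: [0.9, -0.2, -0.4]
finger_gap: 0.05
grip_force: 0.0
```

Call:
jog_arm:
  series:
    - [0, 0, 0, -30, 0, 25, 50]
    - [0, 0, 0, -35, 0, 20, 50]
    - [0, 0, 0, -35, 0, 0, 50]
    - [0, 0, 0, 0, 0, 0, 50]
    - [0, 0, 0, 0, 0, 0, 50]

```text
time_s: 12.97
ee_pos: [0.4374, -0.3159, 0.3557]
ee_rot: [3.14, 0.001, 1.461]
force: [0.4, -1.1, 0.2]
finger_gap: 0.0499
grip_force: 0.0
```

Run:
```python
from m import *
import pots; pots.pots('s3')
th=np.deg2rad(-6.3); M=np.c_[[np.cos(th),np.sin(th)],[-np.sin(th),np.cos(th)]]; o=np.array([.5409,-.3189])
p,d,w=cloud('wrist');x,y,z=np.moveaxis(w,-1,0);h=cv2.cvtColor(p,cv2.COLOR_RGB2HSV)
k=(np.hypot(x-.54,y+.32)<.03)&(h[...,0]<28)&(h[...,1]>80)&(z>.03)
for a in (.03,.06,.09,.12,.16,.18,.2,.213):
    m=k&(z>a)&(z<a+.012)
    if m.sum()>8: q=(w[m][:,:2]-o)@M*1000; print(a,q.min(0).round(1),q.max(0).round(1),w[m][:,2].max().round(4),m.sum())
q,_,_=cloud('side')
a=cv2.resize(p[100:380,150:560],(400,273));b=cv2.resize(q[70:290,170:390],(400,400))
c=np.zeros((400,800,3),np.uint8);c[:273,:400]=a;c[:,400:]=b
cv2.imwrite('pics/fin.png',cv2.cvtColor(c,cv2.COLOR_RGB2BGR))
```

```text
12.9667 [ 0.4374 -0.3159  0.3557] [3.140e+00 1.000e-03 1.461e+00] [ 0.4 -1.1  0.2]
old [268. 214.] 112 [ 0.61  -0.053  0.031] 0.041
old [249. 217.] 110 [ 0.654 -0.034  0.03 ] 0.039
old [282. 229.] 110 [ 0.567 -0.014  0.031] 0.04
old [248. 237.] 118 [0.637 0.03  0.031] 0.041
old [264. 241.] 118 [0.597 0.031 0.032] 0.04
new [260. 208.] 117 [ 0.636 -0.076  0.029] 0.04
new [239. 220.] 109 [ 0.678 -0.025  0.027] 0.04
new [287. 222.] 112 [ 0.56  -0.039  0.032] 0.041
new [279. 242.] 102 [0.561 0.03  0.033] 0.04
new [253. 245.] 81 [0.617 0.054 0.036] 0.041
0.09 [-10.4  -4.2] [-9.5 -0.8] 0.1019 9
0.12 [-10.6  -4.6] [-7.5  5.3] 0.1319 32
0.16 [-17.   -9.2] [ 1.3 13.7] 0.1718 121
0.18 [-16.6  -9.5] [ 3.3 13.6] 0.192 168
0.2 [-16.7  -8.4] [ 2.7 13.6] 0.212 194
0.213 [-16.7 -13. ] [10.8 13.7] 0.2239 1159
```

View pics/fin.png

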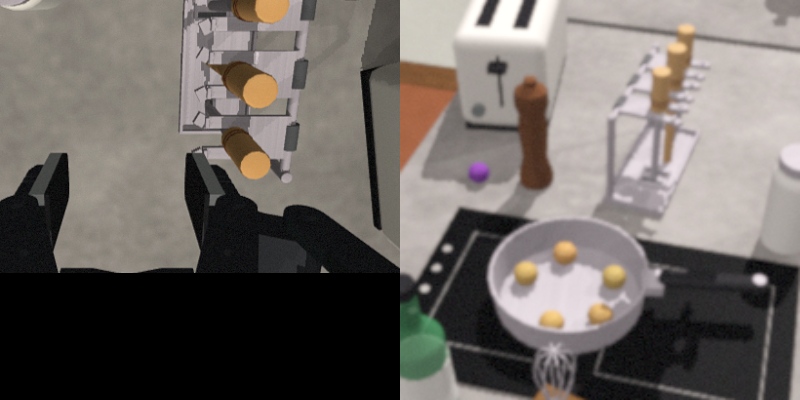

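The view shows the spurtle hanging upright in the middle fork (side crop (675,65); centre about 3 mm in front of the seat and on the notch's middle line, top at 0.22 m). All five potatoes are in the pan, and the arm is clear.

```bash
python3 -c "
from rig import manip
print(manip.sign_off())"
```

```text
the job is handed in; nothing more can be done
None
```

I stirred the potatoes until all five had shifted about 26–38 mm, hung the spurtle upright in the rail's middle fork, and handed the job in at about 13 s with no verdict shown.

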